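# Stow the wash bottle in the push-latch drawer

## Robot

A 7-joint arm with a two-finger parallel gripper is mounted at the origin on a cart in front of the work surface, level with it; the furniture and walls round the work are solid. World frame = base frame: x ahead of the robot, y to its left, z up, the work surface at z = 0. Lengths are in m, angles in rad, forces in N, time in s.
With the tool pointing down it reaches from about 0.425 to 0.925 m from the base axis. Payload 6.8 kg.
Tool frame: the origin (TCP) lies on the centre line of the jaws, within the pads' length; the fingertips stand 19 mm ahead of it and the grasp point (between the pads) is the TCP; z points along the fingers, y is the line along which they close (so a half turn about z gives the same grasp; the last joint's range is limited). The gripper opens to 85 mm and grips with 20 to 120 N. Pads are 22 mm wide; open, the fingers measure 114 mm over their backs; the gripper's body (76 mm by 85 mm) begins 54 mm behind the grasp point. The pads swing forward as they close: fully open they stand 13 mm farther back than shut.
Start: joints at [1.159, 0.477, 0.022, 1.555, -0.011, 1.109, -0.083], TCP at [0.202, -0.644, 0.25] pointing down, gripper open.
Joint ranges: [-2.96, 2.96], [-0.34, 2.1], [-1.41, 1.46], [0.24, 2.44], [-1.37, 4.51], [0.17, 1.92], [-2.96, 2.96]. Speed limits (rad/s): [2.39, 2.39, 3.14, 3.14, 3.14, 3.14, 3.14].

## Interface

Orientations are given as a rotation vector (axis times angle).
In Python, from bench import r gives the robot as it stands. The module is installed in compiled form; this text tells all that it offers.
- The arm moves only by the tool arm_command, never from a script. Its argument "rows" is a list of rows, each an object of numbers: "fingers": the opening, from -1 (shut) to 1 (fully open); "x", "y", "z": the shift along the tool's x, y, z in m; "ax", "ay", "az": the turn, a rotation vector about the tool's x, y, z in degrees. In form: [{"fingers": .., "x": .., "y": .., "z": .., "ax": .., "ay": .., "az": ..}, ...]. A call has 1 to 10 rows; each row shifts and turns the commanded pose from where the row before left it, along the tool's axes as they then stand; what a row does not reach is not made up. A row lasts 1/12 s, in which the tool goes at most 41.7 mm and 7.16 degrees, less where a joint would pass 70% of its speed; a pose out of reach is approached as far as the arm can. A call is refused whole if a number of a shift passes 0.0417 or a number of a turn 7.16, either way. A call with a gripper value outside its range is refused whole. The fingers move at their own pace and stop on an object; "grip_force" is the grip in N (left out, the last holds). Time passes only in rows, so rows that do not move let the fingers close. It gives the time, the measured TCP pose, the force, the opening and the grip force at its end, in the units of the state.
- r.get_obs(): the state, without advancing time (a new reading comes with each control period).
- r.grab_frame(name): name is "scene" or "top"; returns a dict with "frame" (420x560x3 uint8, red, green, blue), "depth" (420x560 float32, m along the optical axis (not along the pixel's ray), 0 where there is no reading), "K" (3x3 intrinsics, pixels), "world_from_camera" (4x4, takes a point from camera to world coordinates). Camera axes: x right, y down, z forward; pixel columns grow to the right and rows downward; lengths in m; the calibration is good to about 2 mm. A picture is of the moment at which its call begins.
- r.hand_in(): hands the job in; it is judged then, once.
The state is a dict: "clock": time; "joints": joint angles; "qvel": joint speeds; "tau": joint torques, N m; "tcp_pos": TCP position; "orientation": TCP orientation; "contact_force": force on the tool from outside, world axes, zero at the start; "moment": the same for the moment, N m; "grip_width": finger opening in m; "gripper_force": force on a finger pad.
Only numpy, scipy, OpenCV 4.12 (cv2) and the standard library are available. Lean on these libraries where they do the work, as an engineer would, in place of code of your own. Each camera call takes 0.05 s, during which the arm holds its last target. There are 200 camera calls.

## Task

Put the wash bottle away in the small white cabinet. Its drawer has no handle: push the drawer front in to release the push latch, draw the drawer out as far as it goes, stand the bottle upright in it, then push the drawer in until the latch catches again and it stays shut by itself. Leave the other things on the bench where they are.

Things in the scene. Friction and masses are not known exactly. Their poses are not given: they have to be found in the camera images.
- cabinet: Small white bench cabinet, fixed, 200 deep (its x) x 124 wide (y) x 162 mm high, with one grey-fronted drawer. Origin: centre of its underside, on the bench; -x points out of the drawer side. To relatch, push the drawer in past 0 to its stop at -0.0065 and let go: it returns to 0 and stays. Let go too early it springs out again; pressed when already latched it is released again.
- drawer (a joint): Drawer travel in m: 0 latched, 0.135 fully out (stop), negative pressed in past latched. To release: press from 0 to the stop at -0.011 (8 to 10 N, with a small click near -0.006: press on past it), let go and move back; a spring pushes it out to about 0.046. Beyond that it slides freely with 1 N friction. Pushed in, it meets the spring from 0.045 (2 N) to 0 (8 N). Pulling cannot unlatch it.
- front_pad (a point): Moves with the drawer. Centre of the dark rubber press pad (60 wide x 24 mm high) on the outer face of the drawer front, 143 mm above the bench. The front is a flat grey panel 124 wide x 14 mm thick, from 8 to 165 mm above the bench. x axis: straight into the cabinet (pressing direction); y along the panel; z up. Latched, the panel's inner face stands 14 mm off the cabinet.
- front_edge (a point): Moves with the drawer. Middle of the panel's plain top edge (midway through its 14 mm thickness), 165 mm above the bench, 3 mm above the cabinet's roof; axes as front_pad. It can be pinched from above across its thickness when the drawer has sprung out (gap of about 60 mm behind it).
- bay (a point): Moves with the drawer. Centre of the drawer's inner floor, 16 mm above the bench; axes as front_pad. The bay inside is 121 (x) by 92 mm (y); its sides and back reach 56 mm above the bench, its front is the panel, 60 mm from this point. The cabinet's roof is 156 mm above the bench. Drawer fully out, the cabinet's front is 88 mm from this point.
- wash_bottle: Dark bottle with a broad light grey cap, 131 mm high: body 58 mm across up to 105 mm (narrowing at the shoulder), cap 41 mm across from 105 to 131 mm. Loose, upright, 0.13 to 0.25 kg. Origin: centre of its underside; z up. The printer's hood begins at least 130 mm behind it (away from the robot), 250 to 490 mm above the bench: keep the wrist clear of it.
- ink_bottle: Bystander: white bottle with a narrower black cap, 58 across x 140 mm high. Origin: centre of its underside.
- tall_carton: Bystander: upright printed carton 67 x 76 x 150 mm. Origin: centre of its underside.
- swab_jar: Bystander: white jar with a screw lid, 69 across x 74 mm high. Origin: centre of its underside.
- tape_roll: Bystander: roll of pale tape standing on its flat side, 55 across x 50 mm high. Origin: centre of its underside.

How it is judged:
By the outcome, as a careful person would: the job done as asked, in the order asked, and still so for the second after the job is handed in, with the robot touching nothing.
It also fails if it takes over 70 s, if anything falls off the work surface, if the arm or the gripper's body presses on something with over 40 N, if the wrist force passes 120 N, or if a joint passes its speed limit or range.

## Working session

There is one attempt and no reset: what is moved stays moved. The work goes in short steps, Python scripts to look and compute and a tool call to move; the robot and the scene stay as the last step left them, time stands still between calls to the robot, and variables do not carry over. Pictures are saved under pics/ and viewed, at most 10 in all, crops included, and the job is handed in when it is done.

Besides the shell and the picture viewer there is one more tool, called after "Request:" in YAML: its name, and indented under it one key for each argument. arm_command: Moves the arm, as the interface text tells. Its arguments: {"type":"object","properties":{"rows":{"type":"array"},"grip_force":{"type":"number"}},"required":["rows"]}

```bash
mkdir -p pics
cat > h.py <<'E'
import numpy as np, cv2
from scipy.spatial.transform import Rotation as R
from bench import r
def grab(n,f):
    g=r.grab_frame(n); cv2.imwrite(f'pics/{f}.png',g['frame'][:,:,::-1]); np.savez(f'pics/{f}.npz',**g); return g
def cloud(g):
    d=g['depth'].astype(float);K=np.array(g['K']);v,u=np.indices(d.shape)
    p=np.stack([(u-K[0,2])*d/K[0,0],(v-K[1,2])*d/K[1,1],d],-1)
    T=np.array(g['world_from_camera']); w=p@T[:3,:3].T+T[:3,3]; w[d==0]=np.nan; return w
def load(f): return dict(np.load(f'pics/{f}.npz'))
E
python3 - <<'E'
from h import *
for n in('scene','top'):
    g=grab(n,n+'0'); print(g['K'],g['world_from_camera'])
o=r.get_obs();print(o)
print(R.from_rotvec(o['orientation']).as_matrix().round(3))
a=cv2.imread('pics/scene0.png');b=cv2.imread('pics/top0.png')
E
```

```text
[[477.72478722   0.         275.48202111]
 [  0.         477.72478722 206.51042922]
 [  0.           0.           1.        ]] [[ 0.67743073 -0.30585284  0.66898554 -0.39611223]
 [-0.73549018 -0.29635813  0.60928323 -0.92019363]
 [ 0.0119083  -0.90477947 -0.42571386  0.75609675]
 [ 0.          0.          0.          1.        ]]
[[460.94725544   0.         285.70432289]
 [  0.         460.94725544 206.90692269]
 [  0.           0.           1.        ]] [[-0.21523376 -0.75755884  0.61626215 -0.30809382]
 [-0.97652095  0.16113325 -0.14297869  0.16720999]
 [ 0.00901445 -0.63256674 -0.77445339  1.24205574]
 [ 0.          0.          0.          1.        ]]
{'clock': 0.1, 'joints': array([ 1.15890676,  0.47771033,  0.02233119,  1.55634873, -0.0115299 ,
        1.10928258, -0.08307726]), 'qvel': array([-1.02337053e-03, -2.77460739e-03,  7.88180579e-04, -3.71179617e-03,
       -5.66818601e-05, -2.50382408e-04, -1.99596505e-03]), 'tau': array([ 4.44478574e-03, -5.97762573e+01,  1.61369797e+00, -2.81955957e+01,
        1.27881064e-02,  4.97909714e-03, -4.10272094e-05]), 'tcp_pos': array([ 0.20177629, -0.64361486,  0.24942906]), 'orientation': array([-3.10384187e+00, -4.75179975e-01,  5.17336940e-04]), 'contact_force': array([0.13578401, 0.52714235, 0.84102545]), 'moment': array([-0.02882589,  0.02605867, -0.02182365]), 'gripper_force': 0.0, 'grip_width': 0.08542033523346658}
[[ 0.954  0.299 -0.001]
 [ 0.299 -0.954  0.002]
 [-0.    -0.002 -1.   ]]
```

View pics/scene0.png

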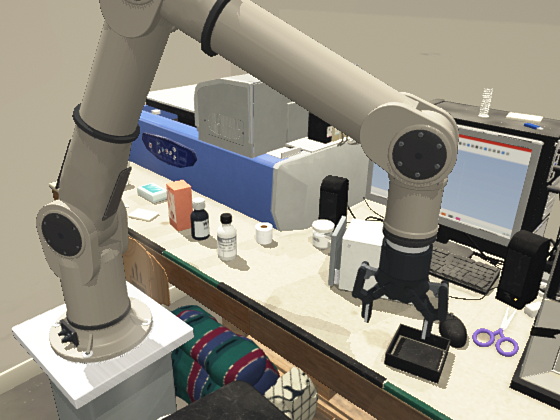

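View pics/top0.png

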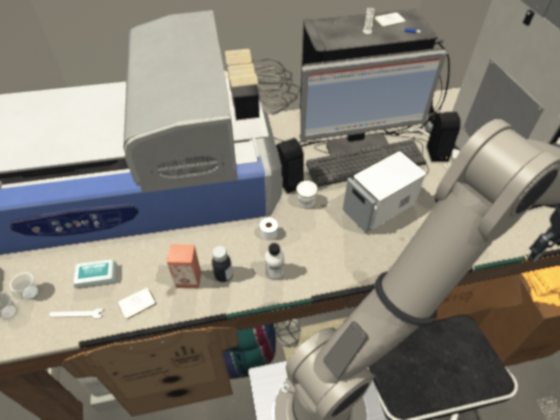

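The scene view has the dark wash bottle near (200,222), the white ink bottle at (227,238) and the cabinet at (365,255). In the top view the wash bottle is at (221,262), the ink bottle at (274,260), the carton at (184,266), and the cabinet at (387,190) with its grey front facing left-down.

Run:
```python
from h import *
g=load('top0');w=cloud(g)
def box(u0,u1,v0,v1,z0,z1,n):
    p=w[v0:v1,u0:u1].reshape(-1,3);p=p[np.isfinite(p).all(1)&(p[:,2]>z0)&(p[:,2]<z1)]
    print(n,len(p),p.mean(0).round(4),p.min(0).round(3),p.max(0).round(3));return p
for n,a in {'wash cap':(205,240,240,285,.122,.14),'ink cap':(260,290,240,280,.125,.15),'carton':(165,205,240,290,.142,.16),'jar':(293,322,175,210,.066,.085),'tape':(256,283,212,242,.043,.06)}.items(): box(*a,n)
p=box(340,430,150,230,.15,.172,'cab top')
print(cv2.minAreaRect((p[:,:2]*1000).astype(np.float32)))
p=p[p[:,2]>.16]
q=box(340,430,150,235,.03,.15,'cab side')
# front face plane ransac-ish: horizontal line fit
best=0;rng=np.random.default_rng(0)
for _ in range(500):
    a,b=q[rng.choice(len(q),2,False),:2];d=b-a
    if np.linalg.norm(d)<.05: continue
    n=np.array([-d[1],d[0]])/np.linalg.norm(d);m=abs((q[:,:2]-a)@n)<.003
    if m.sum()>best:best=m.sum();M=m;N=n
c=q[M,:2];_,_,vt=np.linalg.svd(c-c.mean(0));t=(c-c.mean(0))@vt[0]
print('plane',best,len(q),'normal',vt[1],'mean',c.mean(0),'ends',c.mean(0)+np.outer(np.percentile(t,[1,99]),vt[0]))
im=cv2.imread('pics/top0.png');cv2.imwrite('pics/c1.png',cv2.resize(im[140:240,320:440],None,fx=5,fy=5,interpolation=2))
```

```text
wash cap 145 [0.4534 0.186  0.1309] [0.434 0.166 0.122] [0.475 0.206 0.136]
ink cap 123 [0.4285 0.0304 0.1382] [0.412 0.013 0.125] [0.45  0.047 0.148]
carton 483 [0.4582 0.2927 0.1506] [0.424 0.253 0.142] [0.496 0.333 0.157]
jar 291 [ 0.6906 -0.1323  0.0745] [ 0.651 -0.167  0.066] [ 0.754 -0.101  0.083]
tape 203 [0.5856 0.02   0.0507] [ 0.551 -0.008  0.043] [0.634 0.05  0.06 ]
cab top 2091 [ 0.6038 -0.3735  0.1628] [ 0.508 -0.503  0.15 ] [ 0.707 -0.246  0.171]
((608.1909790039062, -374.5736083984375), (128.46160888671875, 237.01715087890625), 22.309829711914062)
cab side 1777 [ 0.5713 -0.3459  0.0889] [ 0.507 -0.576  0.03 ] [ 0.871 -0.246  0.15 ]
plane 943 1777 normal [-0.9255345  -0.37866329] mean [ 0.55265524 -0.39834262] ends [[ 0.59502922 -0.50191372]
 [ 0.50951774 -0.2929053 ]]
```

View pics/c1.png

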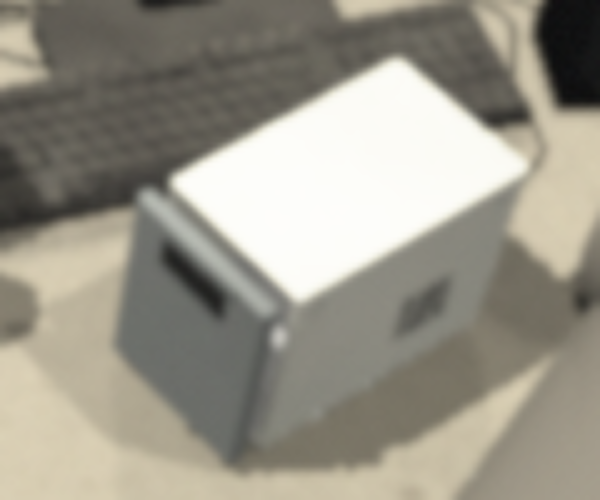

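Request:
arm_command:
  rows:
    - {"fingers":-1,"az":-6.78}
    - {"fingers":-1,"az":-6.78}
    - {"fingers":-1,"az":-6.78}
    - {"fingers":-1,"az":-6.78}
    - {"fingers":-1,"az":-6.78}
    - {"fingers":-1,"az":-6.78}
    - {"fingers":-1,"az":-6.78}

```text
validation failed for argument at $.ro...
```

Request:
arm_command:
  rows:
    - {"fingers":-1,"az":-6.78}
    - {"fingers":-1,"az":-6.78}
    - {"fingers":-1,"az":-6.78}
    - {"fingers":-1,"az":-6.78}
    - {"fingers":-1,"az":-6.78}
    - {"fingers":-1,"az":-6.78}
    - {"fingers":-1,"az":-6.78}
    - {"fingers":-1}

```text
validation failed for argument at $.ro...
```

```bash
cat >> h.py <<'E'
UO=np.array([-.3787,.9255]) # outward
C0=np.array([.610,-.375]); S=np.array([.9255,.3787])
def dl(x,y,z):
    o=r.get_obs();M=R.from_rotvec(o['orientation']).as_matrix()
    return (M.T@(np.array([x,y,z])-o['tcp_pos'])).round(4)
def fr(a,s=0): return C0+a*UO+s*S   # a outward from the estimated cabinet centre, s along panel
E
python3 - <<'E'
from h import *
w=cloud(load('top0'))[140:240,335:435].reshape(-1,3);w=w[np.isfinite(w).all(1)]
a=(w[:,:2]-C0)@UO; s=(w[:,:2]-C0)@S
m=(abs(s)<.055)&(w[:,2]>.03)&(w[:,2]<.14)&(a>.06)&(a<.16)
print('front a',m.sum(),np.percentile(a[m],[5,25,50,75,95]).round(4), 'slope',np.polyfit(s[m],a[m],1),np.polyfit(w[m,2],a[m],1))
m=(w[:,2]>.158)&(w[:,2]<.175)&(a<.14)&(a>-.14)&(abs(s)<.08);h=np.histogram(a[m],np.arange(-.13,.14,.005));print(h[0])
mm=m&(abs(a)<.08);print('s range',np.percentile(s[mm],[1,50,99]),np.median(w[mm,2]))
o=r.get_obs();print(o['tcp_pos'],o['joints'].round(2),R.from_rotvec(o['orientation']).as_matrix().round(3))
print(dl(*fr(.114+.07),.25))
E
```

```text
front a 581 [0.1106 0.1131 0.1143 0.1155 0.1169] slope [0.01667091 0.11298032] [0.01466265 0.11168978]
[ 0  0  3 30 36 39 47 40 41 42 39 45 40 41 48 41 40 41 41 44 43 44 49 35
 49 57 28 48 49 45 43 44 47 43 51 41 50 51 45 42 56 37 59 13  0  0 38 44
 66 37  0  0  0]
s range [-0.06280811 -0.00388488  0.05917369] 0.16324684647845356
[ 0.20177629 -0.64361486  0.24942906] [ 1.16  0.48  0.02  1.56 -0.01  1.11 -0.08] [[ 0.954  0.299 -0.001]
 [ 0.299 -0.954  0.002]
 [-0.    -0.002 -1.   ]]
[ 4.543e-01 -3.175e-01 -1.000e-04]
```

Request:
arm_command:
  rows:
    - {"fingers":-1,"x":0,"y":0,"z":0,"ax":0,"ay":0,"az":-6.78}
    - {"fingers":-1,"x":0,"y":0,"z":0,"ax":0,"ay":0,"az":-6.78}
    - {"fingers":-1,"x":0,"y":0,"z":0,"ax":0,"ay":0,"az":-6.78}
    - {"fingers":-1,"x":0,"y":0,"z":0,"ax":0,"ay":0,"az":-6.78}
    - {"fingers":-1,"x":0,"y":0,"z":0,"ax":0,"ay":0,"az":-6.78}
    - {"fingers":-1,"x":0,"y":0,"z":0,"ax":0,"ay":0,"az":-6.78}
    - {"fingers":-1,"x":0,"y":0,"z":0,"ax":0,"ay":0,"az":-6.78}

```text
clock: 0.68
tcp_pos: [0.2018, -0.6438, 0.2497]
orientation: [-2.646, -1.692, -0.0]
contact_force: [0.5, -0.5, -0.1]
grip_width: 0.0008
gripper_force: 0.0
```

Request:
arm_command:
  rows:
    - {"fingers":-1,"x":0,"y":0,"z":0,"ax":0,"ay":0,"az":-6.78}
    - {"fingers":-1,"x":0,"y":0,"z":0,"ax":0,"ay":0,"az":-6.78}
    - {"fingers":-1,"x":0,"y":0,"z":0,"ax":0,"ay":0,"az":-6.78}
    - {"fingers":-1,"x":0,"y":0,"z":0,"ax":0,"ay":0,"az":-6.78}
    - {"fingers":-1,"x":0,"y":0,"z":0,"ax":0,"ay":0,"az":-6.78}
    - {"fingers":-1,"x":0,"y":0,"z":0,"ax":0,"ay":0,"az":-6.78}
    - {"fingers":-1,"x":0,"y":0,"z":0,"ax":0,"ay":0,"az":-6.78}
    - {"fingers":-1,"x":0,"y":0,"z":0,"ax":0,"ay":0,"az":0}

```text
clock: 1.35
tcp_pos: [0.2016, -0.6439, 0.2497]
orientation: [-1.744, -2.612, -0.001]
contact_force: [-0.3, -0.5, 0.0]
grip_width: 0.0002
gripper_force: 0.0
```

Run:
```python
from h import *
o=r.get_obs();print(o['tcp_pos'],o['joints'].round(2),R.from_rotvec(o['orientation']).as_matrix().round(3),o['contact_force'])
print(dl(*fr(.1135+.06,-.002),.25))
```

```text
[ 0.20160468 -0.64385817  0.24966122] [ 1.4   0.5  -0.33  1.54  0.17  1.13  1.43] [[-0.383  0.924 -0.   ]
 [ 0.924  0.383  0.001]
 [ 0.001  0.    -1.   ]] [-0.25427311 -0.45758511  0.04614523]
[2.652e-01 4.792e-01 1.000e-04]
```

Request:
arm_command:
  rows:
    - {"fingers":-1,"x":0.019,"y":0.034,"z":0,"ax":0,"ay":0,"az":0}
    - {"fingers":-1,"x":0.019,"y":0.034,"z":0,"ax":0,"ay":0,"az":0}
    - {"fingers":-1,"x":0.019,"y":0.034,"z":0,"ax":0,"ay":0,"az":0}
    - {"fingers":-1,"x":0.019,"y":0.034,"z":0,"ax":0,"ay":0,"az":0}
    - {"fingers":-1,"x":0.019,"y":0.034,"z":0,"ax":0,"ay":0,"az":0}
    - {"fingers":-1,"x":0.019,"y":0.034,"z":0,"ax":0,"ay":0,"az":0}
    - {"fingers":-1,"x":0.019,"y":0.034,"z":0,"ax":0,"ay":0,"az":0}

```text
clock: 1.93
tcp_pos: [0.3723, -0.4289, 0.2502]
orientation: [-1.755, -2.606, 0.0]
contact_force: [-0.3, -0.5, -0.3]
grip_width: -0.0001
gripper_force: 0.0
```

Request:
arm_command:
  rows:
    - {"fingers":-1,"x":0.019,"y":0.034,"z":0,"ax":0,"ay":0,"az":0}
    - {"fingers":-1,"x":0.019,"y":0.034,"z":0,"ax":0,"ay":0,"az":0}
    - {"fingers":-1,"x":0.019,"y":0.034,"z":0,"ax":0,"ay":0,"az":0}
    - {"fingers":-1,"x":0.019,"y":0.034,"z":0,"ax":0,"ay":0,"az":0}
    - {"fingers":-1,"x":0.019,"y":0.034,"z":0,"ax":0,"ay":0,"az":0}
    - {"fingers":-1,"x":0.019,"y":0.034,"z":0,"ax":0,"ay":0,"az":0}
    - {"fingers":-1,"x":0.019,"y":0.034,"z":0,"ax":0,"ay":0,"az":0}
    - {"fingers":-1,"x":0,"y":0,"z":0,"ax":0,"ay":0,"az":0}

```text
clock: 2.6
tcp_pos: [0.546, -0.2079, 0.2508]
orientation: [1.739, 2.616, 0.01]
contact_force: [0.0, 1.2, 0.9]
grip_width: 0.0001
gripper_force: 0.0
```

Run:
```python
from h import *
o=r.get_obs();print(o['tcp_pos'],o['joints'].round(2),o['contact_force'])
print(dl(*fr(.1135+.04,-.002),.152))
g=grab('scene','scene1')
cv2.imwrite('pics/c2.png',cv2.resize(g['frame'][160:320,280:480,::-1],None,fx=4,fy=4*.9))
```

```text
[ 0.54599446 -0.20794367  0.25081798] [ 0.68  0.38 -0.54  1.75  0.21  1.07  0.47] [0.00423251 1.21426687 0.92856256]
[-0.0256 -0.0068  0.0987]
```

View pics/c2.png

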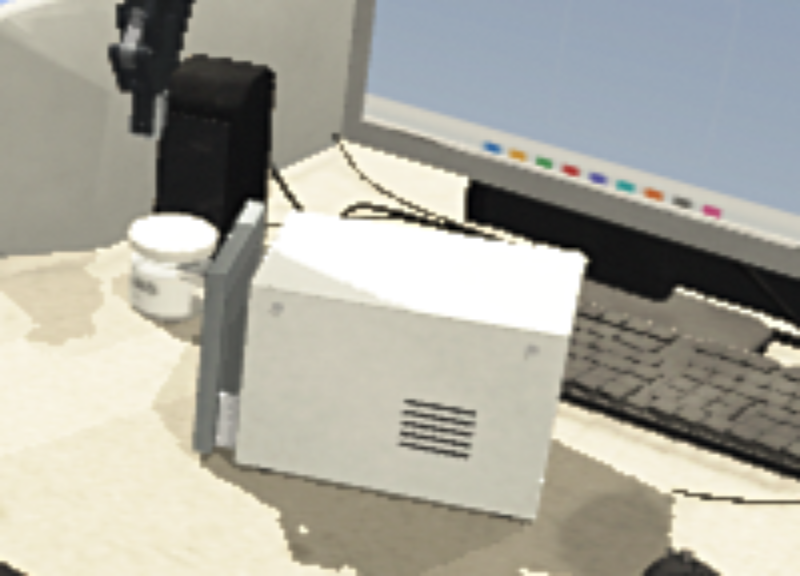

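The cabinet fills the crop, with its closed front at (230,330). The shut fingertips are above and in front of it at (140,130). Next I go down and approach.

Request:
arm_command:
  rows:
    - {"fingers":-1,"x":-0.004,"y":-0.002,"z":0.033,"ax":0,"ay":0,"az":0}
    - {"fingers":-1,"x":-0.004,"y":-0.002,"z":0.033,"ax":0,"ay":0,"az":0}
    - {"fingers":-1,"x":-0.004,"y":-0.003,"z":0.033,"ax":0,"ay":0,"az":0}
    - {"fingers":-1,"x":-0.012,"y":0,"z":0,"ax":0,"ay":0,"az":0}
    - {"fingers":-1,"x":-0.012,"y":0,"z":0,"ax":0,"ay":0,"az":0}
    - {"fingers":-1,"x":0,"y":0,"z":0,"ax":0,"ay":0,"az":0}

```text
clock: 3.15
tcp_pos: [0.5498, -0.2576, 0.1529]
orientation: [1.755, 2.602, -0.001]
contact_force: [-0.4, -0.2, 1.3]
grip_width: -0.0
gripper_force: 0.0
```

Request:
arm_command:
  rows:
    - {"fingers":-1,"x":-0.004,"y":0,"z":0,"ax":0,"ay":0,"az":0}
    - {"fingers":-1,"x":-0.004,"y":0,"z":0,"ax":0,"ay":0,"az":0}
    - {"fingers":-1,"x":-0.004,"y":0,"z":0,"ax":0,"ay":0,"az":0}
    - {"fingers":-1,"x":0,"y":0,"z":0,"ax":0,"ay":0,"az":0}

```text
clock: 3.48
tcp_pos: [0.5537, -0.2629, 0.1529]
orientation: [-1.748, -2.61, -0.003]
contact_force: [-2.6, 5.6, 3.9]
grip_width: -0.0
gripper_force: 3.0
```

Run:
```python
from h import *
o=r.get_obs();print(o['tcp_pos'],(o['tcp_pos'][:2]-C0)@UO,(o['tcp_pos'][:2]-C0)@S,o['contact_force'])
```

```text
[ 0.55368114 -0.26288312  0.15292403] 0.12509212502053652 -0.0096644425785796 [-2.59469201  5.62637202  3.9087593 ]
```

Request:
arm_command:
  rows:
    - {"fingers":-1,"x":-0.004,"y":0,"z":0,"ax":0,"ay":0,"az":0}
    - {"fingers":-1,"x":-0.004,"y":0,"z":0,"ax":0,"ay":0,"az":0}
    - {"fingers":-1,"x":0,"y":0,"z":0,"ax":0,"ay":0,"az":0}

```text
clock: 3.73
tcp_pos: [0.5563, -0.269, 0.1527]
orientation: [-1.746, -2.609, -0.003]
contact_force: [-4.4, 7.3, 5.1]
grip_width: 0.0006
gripper_force: 3.8
```

Request:
arm_command:
  rows:
    - {"fingers":-1,"x":-0.004,"y":0,"z":0,"ax":0,"ay":0,"az":0}
    - {"fingers":-1,"x":-0.003,"y":0,"z":0,"ax":0,"ay":0,"az":0}
    - {"fingers":-1,"x":0,"y":0,"z":0,"ax":0,"ay":0,"az":0}

```text
clock: 3.98
tcp_pos: [0.5581, -0.2732, 0.1527]
orientation: [-1.742, -2.608, -0.004]
contact_force: [-8.8, 12.5, 10.0]
grip_width: -0.0002
gripper_force: 7.0
```

Request:
arm_command:
  rows:
    - {"fingers":-1,"x":-0.004,"y":0,"z":0,"ax":0,"ay":0,"az":0}
    - {"fingers":-1,"x":0,"y":0,"z":0,"ax":0,"ay":0,"az":0}

```text
clock: 4.15
tcp_pos: [0.5585, -0.274, 0.1527]
orientation: [-1.737, -2.605, -0.006]
contact_force: [-14.3, 19.2, 16.5]
grip_width: -0.0
gripper_force: 11.4
```

Request:
arm_command:
  rows:
    - {"fingers":-1,"x":0.03,"y":0,"z":0,"ax":0,"ay":0,"az":0}
    - {"fingers":-1,"x":0.03,"y":0,"z":0,"ax":0,"ay":0,"az":0}
    - {"fingers":-1,"x":0.03,"y":0,"z":0,"ax":0,"ay":0,"az":0}
    - {"fingers":-1,"x":0.02,"y":0,"z":-0.04,"ax":0,"ay":0,"az":0}
    - {"fingers":-1,"x":0,"y":0,"z":-0.04,"ax":0,"ay":0,"az":0}
    - {"fingers":-1,"x":0,"y":0,"z":0,"ax":0,"ay":0,"az":0}

```text
clock: 4.65
tcp_pos: [0.5233, -0.1801, 0.237]
orientation: [1.738, 2.602, 0.005]
contact_force: [1.5, 0.3, 1.3]
grip_width: 0.0
gripper_force: 0.0
```

Run:
```python
from h import *
g=grab('top','top1');grab('scene','scene2')
w=cloud(g).reshape(-1,3);w=w[np.isfinite(w).all(1)]
a=(w[:,:2]-C0)@UO; s=(w[:,:2]-C0)@S
m=(abs(s)<.05)&(w[:,2]>.16)&(w[:,2]<.172)&(a>.08)&(a<.28);print(np.percentile(a[m],[3,20,50,80,97]))
m=(abs(s)<.05)&(w[:,2]>.05)&(w[:,2]<.12)&(a>.1)&(a<.28);print(np.percentile(a[m],[3,20,50,80,97]))
o=r.get_obs();print(o['tcp_pos'],(o['tcp_pos'][:2]-C0)@UO,(o['tcp_pos'][:2]-C0)@S)
cv2.imwrite('pics/c3.png',cv2.resize(g['frame'][140:240,300:420,::-1],None,fx=5,fy=5))
```

```text
[0.08107925 0.08499927 0.12847824 0.13482601 0.13878349]
[0.13371672 0.13540594 0.13680921 0.13811228 0.13984071]
[ 0.52059774 -0.18155155  0.23164812] 0.21289317585558296 -0.009482864403703271
```

View pics/c3.png

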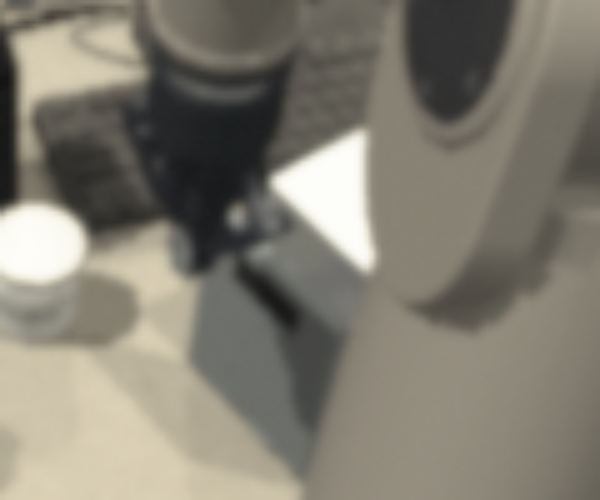

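The crop shows the front panel with its pad at (265,295), sprung out and possibly still moving, with the gripper just above it. I'll measure again.

Request:
arm_command:
  rows:
    - {"fingers":-1,"x":0,"y":0,"z":-0.01,"ax":0,"ay":0,"az":0}
    - {"fingers":-1,"x":0,"y":0,"z":0,"ax":0,"ay":0,"az":0}
    - {"fingers":-1,"x":0,"y":0,"z":0,"ax":0,"ay":0,"az":0}
    - {"fingers":-1,"x":0,"y":0,"z":0,"ax":0,"ay":0,"az":0}

```text
clock: 5.08
tcp_pos: [0.5186, -0.1816, 0.2379]
orientation: [-1.749, -2.608, 0.0]
contact_force: [0.5, 0.1, 0.2]
grip_width: 0.0002
gripper_force: 0.0
```

```bash
cat >> h.py <<'E'
def front(n):
    g=grab('top',n)
    w=cloud(g).reshape(-1,3);w=w[np.isfinite(w).all(1)]
    a=(w[:,:2]-C0)@UO; s=(w[:,:2]-C0)@S
    m=(abs(s)<.055)&(w[:,2]>.04)&(w[:,2]<.125)&(a>.1)&(a<.29);print('front',m.sum(),np.percentile(a[m],[3,20,50,80,97]).round(4))
    m=(abs(s)<.055)&(w[:,2]>.15)&(w[:,2]<.175)&(a>.07)&(a<.29);print(np.histogram(a[m],np.arange(.07,.29,.005))[0])
    o=r.get_obs();print('tcp',o['tcp_pos'],((o['tcp_pos'][:2]-C0)@UO).round(4),((o['tcp_pos'][:2]-C0)@S).round(4),o['contact_force'].round(1))
E
python3 -c "
from h import *
front('t2')"
```

```text
front 433 [0.1278 0.1569 0.1583 0.1595 0.161 ]
[22 36 38 14  0  0  0  0  0  0  0  0  0  0  2 25 25 77 20  0  0  0  0  0
  0  0  0  0  0  0  0  0  0  0  0  0  0  0  0  0  0  0  0]
tcp [ 0.51856467 -0.18145452  0.23780237] 0.2138 -0.0113 [ 0.4 -0.1 -0.4]
```

Request:
arm_command:
  rows:
    - {"fingers":-1,"x":-0.032,"y":0.003,"z":0,"ax":0,"ay":0,"az":0}
    - {"fingers":-1,"x":-0.032,"y":0.003,"z":0,"ax":0,"ay":0,"az":0}
    - {"fingers":-1,"x":-0.032,"y":0.003,"z":0,"ax":0,"ay":0,"az":0}
    - {"fingers":-1,"x":0,"y":0,"z":0.02,"ax":0,"ay":0,"az":0}
    - {"fingers":-1,"x":0,"y":0,"z":0,"ax":0,"ay":0,"az":0}
    - {"fingers":-1,"x":0,"y":0,"z":0,"ax":0,"ay":0,"az":0}

```text
clock: 5.63
tcp_pos: [0.5627, -0.2663, 0.2169]
orientation: [-1.747, -2.606, 0.0]
contact_force: [-0.2, 0.6, 1.3]
grip_width: -0.0002
gripper_force: 0.0
```

```bash
python3 -c "
from h import *
front('t3')"
```

```text
front 455 [0.1128 0.1569 0.1583 0.1596 0.1613]
[24 23 38  9  0  0  0  0  0  0  0  0  0  0  3 36 44 99 26  0  0  0  0  0
  0  0  0  0  0  0  0  0  0  0  0  0  0  0  0  0  0  0  0]
tcp [ 0.56338522 -0.26576704  0.21806732] 0.1187 -0.0018 [-0.7 -0.   0.2]
```

Request:
arm_command:
  rows:
    - {"fingers":-1,"x":0,"y":0,"z":0.02,"ax":0,"ay":0,"az":0}
    - {"fingers":-1,"x":0,"y":0,"z":0.02,"ax":0,"ay":0,"az":0}
    - {"fingers":-1,"x":0,"y":0,"z":0.02,"ax":0,"ay":0,"az":0}
    - {"fingers":-1,"x":0,"y":0,"z":0.004,"ax":0,"ay":0,"az":0}
    - {"fingers":-1,"x":0,"y":0,"z":0,"ax":0,"ay":0,"az":0}

```text
clock: 6.1
tcp_pos: [0.5631, -0.2657, 0.1541]
orientation: [-1.746, -2.609, 0.0]
contact_force: [-0.4, 0.1, 0.6]
grip_width: -0.0003
gripper_force: 0.0
```

Request:
arm_command:
  rows:
    - {"fingers":-1,"x":0.008,"y":0,"z":0,"ax":0,"ay":0,"az":0}
    - {"fingers":-1,"x":0.008,"y":0,"z":0,"ax":0,"ay":0,"az":0}
    - {"fingers":-1,"x":0.008,"y":0,"z":0,"ax":0,"ay":0,"az":0}
    - {"fingers":-1,"x":0.008,"y":0,"z":0,"ax":0,"ay":0,"az":0}
    - {"fingers":-1,"x":0.008,"y":0,"z":0,"ax":0,"ay":0,"az":0}
    - {"fingers":-1,"x":0.008,"y":0,"z":0,"ax":0,"ay":0,"az":0}
    - {"fingers":-1,"x":0.008,"y":0,"z":0,"ax":0,"ay":0,"az":0}
    - {"fingers":-1,"x":0.008,"y":0,"z":0,"ax":0,"ay":0,"az":0}
    - {"fingers":-1,"x":0.008,"y":0,"z":0,"ax":0,"ay":0,"az":0}

```text
clock: 6.85
tcp_pos: [0.5361, -0.1994, 0.1546]
orientation: [1.749, 2.609, -0.0]
contact_force: [0.5, -1.4, 1.7]
grip_width: 0.0002
gripper_force: 0.7
```

Request:
arm_command:
  rows:
    - {"fingers":-1,"x":0.008,"y":0,"z":0,"ax":0,"ay":0,"az":0}
    - {"fingers":-1,"x":0.008,"y":0,"z":0,"ax":0,"ay":0,"az":0}
    - {"fingers":-1,"x":0.008,"y":0,"z":0,"ax":0,"ay":0,"az":0}
    - {"fingers":-1,"x":0.006,"y":0,"z":0,"ax":0,"ay":0,"az":0}
    - {"fingers":-1,"x":0.003,"y":0,"z":0,"ax":0,"ay":0,"az":0}
    - {"fingers":-1,"x":0.002,"y":0,"z":0,"ax":0,"ay":0,"az":0}
    - {"fingers":-1,"x":0.0,"y":0,"z":0,"ax":0,"ay":0,"az":0}

```text
clock: 7.43
tcp_pos: [0.523, -0.1679, 0.1545]
orientation: [1.749, 2.609, -0.0]
contact_force: [-0.1, -0.6, -0.2]
grip_width: -0.0001
gripper_force: 0.5
```

```bash
python3 -c "
from h import *
front('t4')"
```

```text
front 561 [0.1117 0.1675 0.2469 0.2484 0.2499]
[ 25  31  29  11   0   0   0   0   0   0   0   0   0   0   0   0   0   0
   0   0   0   0   0   0   0   0   0   0   0   1   3   7  20  41  47 111
   9   0   0   0   0   0   0]
tcp [ 0.52299661 -0.16788285  0.15444094] 0.2246 -0.0021 [ 0.4 -1.3  0.2]
```

Request:
arm_command:
  rows:
    - {"fingers":-1,"x":0.003,"y":0,"z":0,"ax":0,"ay":0,"az":0}
    - {"fingers":-1,"x":0.003,"y":0,"z":0,"ax":0,"ay":0,"az":0}
    - {"fingers":-1,"x":0,"y":0,"z":0,"ax":0,"ay":0,"az":0}

```text
clock: 7.73
tcp_pos: [0.5229, -0.1677, 0.1546]
orientation: [1.75, 2.599, -0.002]
contact_force: [10.0, -14.3, -11.1]
grip_width: 0.0
gripper_force: 8.6
```

```bash
python3 -c "
from h import *
front('t5')"
```

```text
front 544 [0.1111 0.1756 0.247  0.2485 0.2499]
[ 26  21  36  10   0   0   0   0   0   0   0   0   0   0   0   0   0   0
   0   0   0   0   0   0   0   0   0   0   0   1   2   9  14  40  53 101
  17   0   0   0   0   0   0]
tcp [ 0.52288672 -0.16773777  0.1546453 ] 0.2248 -0.0021 [  9.1 -15.3 -10.8]
```

Request:
arm_command:
  rows:
    - {"fingers":-1,"x":-0.012,"y":0,"z":0,"ax":0,"ay":0,"az":0}
    - {"fingers":-1,"x":-0.012,"y":0,"z":0,"ax":0,"ay":0,"az":0}
    - {"fingers":-1,"x":0,"y":0,"z":-0.035,"ax":0,"ay":0,"az":0}
    - {"fingers":-1,"x":0,"y":0,"z":-0.035,"ax":0,"ay":0,"az":0}
    - {"fingers":-1,"x":0,"y":0,"z":-0.03,"ax":0,"ay":0,"az":0}
    - {"fingers":1,"x":0,"y":0,"z":0,"ax":0,"ay":0,"az":0}

```text
clock: 8.28
tcp_pos: [0.5333, -0.1849, 0.2608]
orientation: [1.745, 2.602, 0.005]
contact_force: [1.3, -1.0, 0.3]
grip_width: 0.0107
gripper_force: 0.0
```

Run:
```python
from h import *
front('t6')
for f in('top0','t6','scene0'):
    w=cloud(load(f)).reshape(-1,3);m=(abs(w[:,0]-.454)<.035)&(abs(w[:,1]-.186)<.035)
    p=w[m&(w[:,2]>.127)&(w[:,2]<.14)]; print(f,len(p),cv2.minEnclosingCircle((p[:,:2]*1000).astype(np.float32)),p.mean(0),)
    q=w[m&(w[:,2]>.02)&(w[:,2]<.09)];print(len(q),q.min(0) if len(q) else 0,q.max(0) if len(q) else 0)
print(dl(.455,.186,.25))
```

```text
front 630 [0.1113 0.135  0.2466 0.2482 0.2495]
[ 25  27  32  11   0   0   0   0   0   0   0   0   0   0   0   0   0   0
   0   0   0   0   0   0   0   0   0   0   0   0   0   0   7  44  42 107
  10   0   0   0   0   0   0]
tcp [ 0.53194216 -0.18478036  0.25796855] 0.2056 -0.0002 [ 0. -0. -0.]
top0 134 ((453.961669921875, 185.9058837890625), 21.622272491455078) [0.45410597 0.18605538 0.13156822]
299 [0.42623579 0.15733532 0.02016143] [0.47378564 0.214963   0.08992624]
t6 131 ((454.43609619140625, 185.94406127929688), 20.835023880004883) [0.45397014 0.18631816 0.13164128]
300 [0.42315065 0.1573368  0.02004081] [0.47594028 0.21483472 0.08994456]
scene0 60 ((453.5394592285156, 184.60836791992188), 22.93161392211914) [0.45279866 0.18332683 0.13005065]
380 [0.42296444 0.15186303 0.02034994] [0.47562189 0.20689108 0.08995307]
[0.3723 0.0695 0.007 ]
```

Request:
arm_command:
  rows:
    - {"fingers":1,"x":0.037,"y":0.007,"z":0,"ax":0,"ay":0,"az":0}
    - {"fingers":1,"x":0.037,"y":0.007,"z":0,"ax":0,"ay":0,"az":0}
    - {"fingers":1,"x":0.037,"y":0.007,"z":0,"ax":0,"ay":0,"az":0}
    - {"fingers":1,"x":0.037,"y":0.007,"z":0,"ax":0,"ay":0,"az":0}
    - {"fingers":1,"x":0.037,"y":0.007,"z":0,"ax":0,"ay":0,"az":0}
    - {"fingers":1,"x":0.037,"y":0.007,"z":0,"ax":0,"ay":0,"az":0}
    - {"fingers":1,"x":0.037,"y":0.007,"z":0,"ax":0,"ay":0,"az":0}
    - {"fingers":1,"x":0.037,"y":0.007,"z":0,"ax":0,"ay":0,"az":0}
    - {"fingers":1,"x":0.037,"y":0.007,"z":0,"ax":0,"ay":0,"az":0}
    - {"fingers":1,"x":0.037,"y":0.007,"z":0,"ax":0,"ay":0,"az":0}

```text
clock: 9.17
tcp_pos: [0.4529, 0.1856, 0.2537]
orientation: [-1.749, -2.608, 0.002]
contact_force: [-0.1, -0.1, 0.2]
grip_width: 0.0854
gripper_force: 0.0
```

Request:
arm_command:
  rows:
    - {"fingers":1,"x":0,"y":0,"z":0.02,"ax":0,"ay":0,"az":0}
    - {"fingers":1,"x":0,"y":0,"z":0.02,"ax":0,"ay":0,"az":0}
    - {"fingers":1,"x":0,"y":0,"z":0,"ax":0,"ay":0,"az":0}
    - {"fingers":1,"x":0,"y":0,"z":0,"ax":0,"ay":0,"az":0}

```text
clock: 9.5
tcp_pos: [0.453, 0.1838, 0.2133]
orientation: [-1.747, -2.607, 0.005]
contact_force: [-0.1, 0.1, 0.5]
grip_width: 0.0853
gripper_force: 0.0
```

Run:
```python
from h import *
o=r.get_obs();print(o['tcp_pos'],o['joints'].round(2),o['grip_width']);print(dl(.454,.186,.12))
```

```text
[0.45304193 0.18379736 0.2132723 ] [ 0.13  0.3  -0.75  1.99  0.25  0.95 -0.36] 0.08531924422615036
[0.0016 0.0021 0.0933]
```

Request:
arm_command:
  rows:
    - {"fingers":1,"x":0.001,"y":0.001,"z":0.03,"ax":0,"ay":0,"az":0}
    - {"fingers":1,"x":0.001,"y":0.001,"z":0.03,"ax":0,"ay":0,"az":0}
    - {"fingers":1,"x":0,"y":0,"z":0.02,"ax":0,"ay":0,"az":0}
    - {"fingers":1,"x":0,"y":0,"z":0.013,"ax":0,"ay":0,"az":0}
    - {"fingers":1,"x":0,"y":0,"z":0,"ax":0,"ay":0,"az":0}

```text
clock: 9.92
tcp_pos: [0.4544, 0.1859, 0.12]
orientation: [-1.75, -2.607, 0.005]
contact_force: [-0.5, -0.5, -0.2]
grip_width: 0.0852
gripper_force: 0.0
```

Request:
arm_command:
  rows:
    - {"fingers":-1,"x":0,"y":0,"z":0,"ax":0,"ay":0,"az":0}
    - {"fingers":-1,"x":0,"y":0,"z":0,"ax":0,"ay":0,"az":0}
    - {"fingers":-1,"x":0,"y":0,"z":0,"ax":0,"ay":0,"az":0}
    - {"fingers":-1,"x":0,"y":0,"z":0,"ax":0,"ay":0,"az":0}
    - {"fingers":-1,"x":0,"y":0,"z":0,"ax":0,"ay":0,"az":0}
    - {"fingers":-1,"x":0,"y":0,"z":0,"ax":0,"ay":0,"az":0}
    - {"fingers":-1,"x":0,"y":0,"z":0,"ax":0,"ay":0,"az":0}
    - {"fingers":-1,"x":0,"y":0,"z":0,"ax":0,"ay":0,"az":0}
  grip_force: 40

```text
clock: 10.58
tcp_pos: [0.456, 0.1874, 0.123]
orientation: [1.749, 2.608, 0.002]
contact_force: [-1.6, -1.1, 7.0]
grip_width: 0.0399
gripper_force: 39.5
```

Run:
```python
from h import *
o=r.get_obs();print(o['tcp_pos'],o['grip_width'],o['gripper_force'],o['contact_force'])
g=grab('scene','s3');cv2.imwrite('pics/c4.png',cv2.resize(g['frame'][130:270,130:300,::-1],None,fx=4,fy=4))
```

```text
[0.45596233 0.18740453 0.1230279 ] 0.03988505566391228 39.47667360305786 [-1.63727439 -1.08066077  6.99512188]
```

View pics/c4.png

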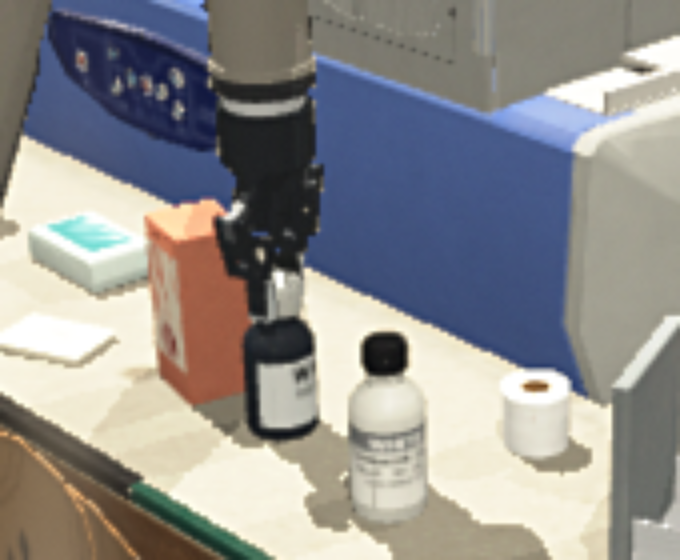

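The crop shows both fingers holding the cap of the dark bottle at (280,320), upright and clear of the carton and the ink bottle. I lift it now.

Request:
arm_command:
  rows:
    - {"fingers":-1,"x":0,"y":0,"z":-0.015,"ax":0,"ay":0,"az":0}
    - {"fingers":-1,"x":0,"y":0,"z":-0.03,"ax":0,"ay":0,"az":0}
    - {"fingers":-1,"x":0,"y":0,"z":-0.035,"ax":0,"ay":0,"az":0}
    - {"fingers":-1,"x":0,"y":0,"z":-0.035,"ax":0,"ay":0,"az":0}
    - {"fingers":-1,"x":0,"y":0,"z":-0.035,"ax":0,"ay":0,"az":0}
    - {"fingers":-1,"x":0,"y":0,"z":-0.03,"ax":0,"ay":0,"az":0}
    - {"fingers":-1,"x":0,"y":0,"z":-0.02,"ax":0,"ay":0,"az":0}
    - {"fingers":-1,"x":0,"y":0,"z":0,"ax":0,"ay":0,"az":0}
    - {"fingers":-1,"x":0,"y":0,"z":0,"ax":0,"ay":0,"az":0}

```text
clock: 11.38
tcp_pos: [0.4555, 0.1872, 0.3228]
orientation: [1.748, 2.607, 0.003]
contact_force: [0.4, 0.4, -1.4]
grip_width: 0.04
gripper_force: 41.2
```

Run:
```python
from h import *
o=r.get_obs();print(o['tcp_pos'],o['grip_width'],o['gripper_force'],o['contact_force'],o['joints'].round(2))
print(dl(*fr(.174,-.002),.32))
```

```text
[0.45548414 0.1871826  0.32275567] 0.03999979586872412 41.16044998168945 [ 0.43060731  0.38339518 -1.38162632] [ 0.19  0.18 -0.79  1.85  0.14  1.17 -0.26]
[-0.4048 -0.0723  0.003 ]
```

Held, with a weight of about 1.4 N. I carry it over to the drawer.

Request:
arm_command:
  rows:
    - {"fingers":-1,"x":-0.015,"y":-0.003,"z":0,"ax":0,"ay":0,"az":0}
    - {"fingers":-1,"x":-0.025,"y":-0.005,"z":0,"ax":0,"ay":0,"az":0}
    - {"fingers":-1,"x":-0.03,"y":-0.005,"z":0,"ax":0,"ay":0,"az":0}
    - {"fingers":-1,"x":-0.03,"y":-0.005,"z":0,"ax":0,"ay":0,"az":0}
    - {"fingers":-1,"x":-0.03,"y":-0.005,"z":0,"ax":0,"ay":0,"az":0}
    - {"fingers":-1,"x":-0.03,"y":-0.005,"z":0,"ax":0,"ay":0,"az":0}
    - {"fingers":-1,"x":-0.03,"y":-0.005,"z":0,"ax":0,"ay":0,"az":0}
    - {"fingers":-1,"x":-0.03,"y":-0.005,"z":0,"ax":0,"ay":0,"az":0}
    - {"fingers":-1,"x":-0.03,"y":-0.005,"z":0,"ax":0,"ay":0,"az":0}

```text
clock: 12.13
tcp_pos: [0.5094, -0.0621, 0.3198]
orientation: [-1.748, -2.607, 0.003]
contact_force: [-0.1, 0.4, -1.9]
grip_width: 0.0397
gripper_force: 41.1
```

Request:
arm_command:
  rows:
    - {"fingers":-1,"x":-0.03,"y":-0.005,"z":0,"ax":0,"ay":0,"az":0}
    - {"fingers":-1,"x":-0.03,"y":-0.005,"z":0,"ax":0,"ay":0,"az":0}
    - {"fingers":-1,"x":-0.03,"y":-0.005,"z":0,"ax":0,"ay":0,"az":0}
    - {"fingers":-1,"x":-0.03,"y":-0.007,"z":0,"ax":0,"ay":0,"az":0}
    - {"fingers":-1,"x":-0.02,"y":-0.005,"z":0,"ax":0,"ay":0,"az":0}
    - {"fingers":-1,"x":-0.015,"y":-0.002,"z":0,"ax":0,"ay":0,"az":0}
    - {"fingers":-1,"x":0,"y":0,"z":0,"ax":0,"ay":0,"az":0}
    - {"fingers":-1,"x":0,"y":0,"z":0,"ax":0,"ay":0,"az":0}
    - {"fingers":-1,"x":0,"y":0,"z":0,"ax":0,"ay":0,"az":0}

```text
clock: 12.88
tcp_pos: [0.5423, -0.213, 0.3209]
orientation: [-1.746, -2.61, -0.001]
contact_force: [0.2, 1.2, -0.7]
grip_width: 0.0398
gripper_force: 41.1
```

Run:
```python
from h import *
front('t7')
print(dl(*fr(.174,-.002),.141))
g=grab('scene','s4');cv2.imwrite('pics/c5.png',cv2.resize(g['frame'][110:310,260:420,::-1],None,fx=3,fy=3))
```

```text
front 630 [0.1109 0.1337 0.2466 0.2483 0.2499]
[ 20  22  34   9   0   0   0   0   0   0   0   0   0   0   0   0   0   0
   0   0   0   0   0   0   0   0   0   0   0   0   0   0   7  38  52 105
   9   0   0   0   0   0   0]
tcp [ 0.54244387 -0.21284813  0.32122909] 0.1757 -0.0011 [ 0.2  0.3 -0.2]
[-0.0019 -0.0009  0.1802]
```

View pics/c5.png

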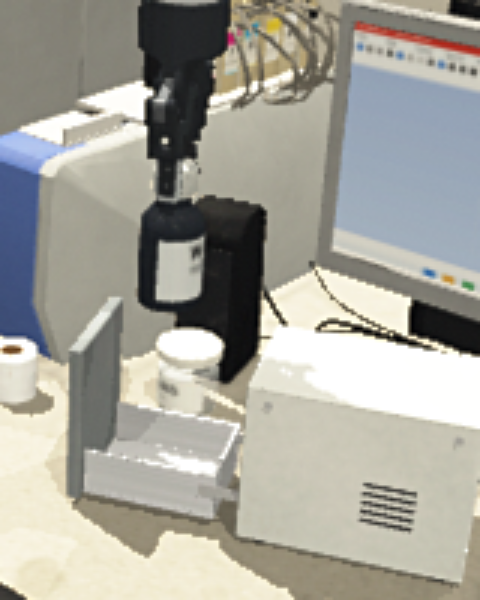

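The open drawer sits below the bottle, with its bay at (165,440) and its front at (95,400). The bottle hangs upright at (175,255). I lower it.

Request:
arm_command:
  rows:
    - {"fingers":-1,"x":-0.001,"y":0,"z":0.025,"ax":0,"ay":0,"az":0}
    - {"fingers":-1,"x":-0.001,"y":-0.001,"z":0.03,"ax":0,"ay":0,"az":0}
    - {"fingers":-1,"x":0,"y":0,"z":0.03,"ax":0,"ay":0,"az":0}
    - {"fingers":-1,"x":0,"y":0,"z":0.03,"ax":0,"ay":0,"az":0}
    - {"fingers":-1,"x":0,"y":0,"z":0.03,"ax":0,"ay":0,"az":0}
    - {"fingers":-1,"x":0,"y":0,"z":0.018,"ax":0,"ay":0,"az":0}
    - {"fingers":-1,"x":0,"y":0,"z":0.01,"ax":0,"ay":0,"az":0}
    - {"fingers":-1,"x":0,"y":0,"z":0,"ax":0,"ay":0,"az":0}
    - {"fingers":-1,"x":0,"y":0,"z":0,"ax":0,"ay":0,"az":0}

```text
clock: 13.73
tcp_pos: [0.5428, -0.2166, 0.1492]
orientation: [1.748, 2.61, 0.001]
contact_force: [-0.9, 0.3, -1.0]
grip_width: 0.0397
gripper_force: 41.1
```

Request:
arm_command:
  rows:
    - {"fingers":-1,"x":0,"y":0,"z":0.003,"ax":0,"ay":0,"az":0}
    - {"fingers":-1,"x":0,"y":0,"z":0.002,"ax":0,"ay":0,"az":0}
    - {"fingers":-1,"x":0,"y":0,"z":0,"ax":0,"ay":0,"az":0}

```text
clock: 13.98
tcp_pos: [0.5427, -0.2173, 0.1444]
orientation: [1.749, 2.608, 0.0]
contact_force: [0.5, 0.8, -1.6]
grip_width: 0.0396
gripper_force: 41.1
```

Request:
arm_command:
  rows:
    - {"fingers":-1,"x":0,"y":0,"z":0.003,"ax":0,"ay":0,"az":0}
    - {"fingers":-1,"x":0,"y":0,"z":0.002,"ax":0,"ay":0,"az":0}
    - {"fingers":-1,"x":0,"y":0,"z":0,"ax":0,"ay":0,"az":0}

```text
clock: 14.23
tcp_pos: [0.5426, -0.2175, 0.1391]
orientation: [1.749, 2.608, -0.0]
contact_force: [-0.9, 0.4, 1.6]
grip_width: 0.0396
gripper_force: 41.3
```

Request:
arm_command:
  rows:
    - {"fingers":-1,"x":0,"y":0,"z":0.001,"ax":0,"ay":0,"az":0}
    - {"fingers":-1,"x":0,"y":0,"z":0,"ax":0,"ay":0,"az":0}

```text
clock: 14.4
tcp_pos: [0.5429, -0.2178, 0.139]
orientation: [1.749, 2.607, -0.001]
contact_force: [-3.6, 0.6, 8.8]
grip_width: 0.0399
gripper_force: 42.4
```

Request:
arm_command:
  rows:
    - {"fingers":1,"x":0,"y":0,"z":-0.001,"ax":0,"ay":0,"az":0}
    - {"fingers":1,"x":0,"y":0,"z":0,"ax":0,"ay":0,"az":0}
    - {"fingers":1,"x":0,"y":0,"z":0,"ax":0,"ay":0,"az":0}
    - {"fingers":1,"x":0,"y":0,"z":0,"ax":0,"ay":0,"az":0}
    - {"fingers":1,"x":0,"y":0,"z":0,"ax":0,"ay":0,"az":0}
    - {"fingers":1,"x":0,"y":0,"z":0,"ax":0,"ay":0,"az":0}

```text
clock: 14.9
tcp_pos: [0.5422, -0.2171, 0.1384]
orientation: [-1.749, -2.609, -0.0]
contact_force: [-0.3, -0.4, -0.5]
grip_width: 0.0854
gripper_force: 0.0
```

Request:
arm_command:
  rows:
    - {"fingers":1,"x":0,"y":0,"z":-0.02,"ax":0,"ay":0,"az":0}
    - {"fingers":1,"x":0,"y":0,"z":-0.03,"ax":0,"ay":0,"az":0}
    - {"fingers":1,"x":0,"y":0,"z":-0.035,"ax":0,"ay":0,"az":0}
    - {"fingers":-1,"x":0,"y":0,"z":-0.035,"ax":0,"ay":0,"az":0}
    - {"fingers":-1,"x":0.03,"y":0,"z":0,"ax":0,"ay":0,"az":0}
    - {"fingers":-1,"x":0.035,"y":0,"z":0,"ax":0,"ay":0,"az":0}
    - {"fingers":-1,"x":0.035,"y":0,"z":0,"ax":0,"ay":0,"az":0}
    - {"fingers":-1,"x":0.02,"y":0,"z":0,"ax":0,"ay":0,"az":0}
    - {"fingers":-1,"x":0,"y":0,"z":0,"ax":0,"ay":0,"az":0}
    - {"fingers":-1,"x":0,"y":0,"z":0,"ax":0,"ay":0,"az":0}

```text
clock: 15.73
tcp_pos: [0.4965, -0.1052, 0.2589]
orientation: [1.746, 2.611, -0.0]
contact_force: [0.6, -1.3, 0.5]
grip_width: 0.0007
gripper_force: 0.0
```

Run:
```python
from h import *
front('t8')
print(dl(*fr(.2485+.03,-.002),.153))
w=cloud(load('t8')).reshape(-1,3);b=fr(.174);p=w[(np.linalg.norm(w[:,:2]-b,axis=1)<.05)&(w[:,2]>.135)&(w[:,2]<.155)]
print(len(p),((p[:,:2]-C0)@np.c_[UO,S]).mean(0),p[:,2].mean(),p[:,2].std(),p[:,2].max())
g=grab('scene','s5');cv2.imwrite('pics/c6.png',cv2.resize(g['frame'][110:310,260:420,::-1],None,fx=3,fy=3))
```

```text
front 732 [0.113  0.1765 0.2456 0.2478 0.2494]
[ 0  0  4  1  0  0  0  0  0  0  0  0  0  0  0  0  0  6  6  3  3  1  2  1
  0  0  0  0  0  0  0  0  4 33 47 92 12  0  0  0  0  0  0]
tcp [ 0.4968139  -0.10652839  0.25873141] 0.2913 -0.0031 [ 0.4 -1.5  0.3]
[-0.0128  0.0011  0.1057]
129 [ 0.17296555 -0.00610497] 0.1468217225609016 0.003892621751466266 0.15344705293013594
```

View pics/c6.png

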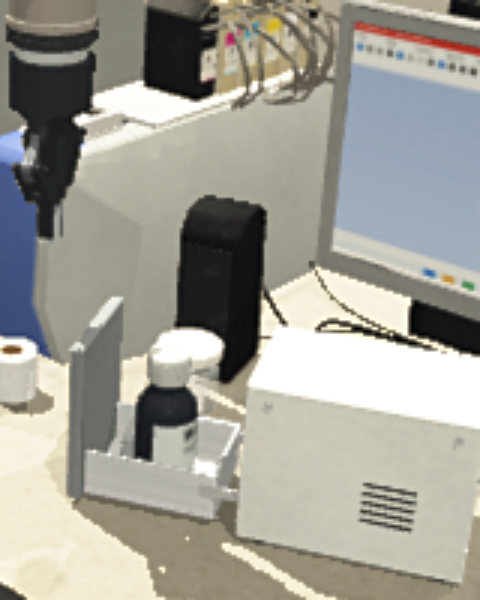

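The bottle stands upright in the bay at (165,410), with its cap about 147 mm above the bench. The gripper is clear of the front. I go down and push gently.

Request:
arm_command:
  rows:
    - {"fingers":-1,"x":0,"y":0,"z":0.035,"ax":0,"ay":0,"az":0}
    - {"fingers":-1,"x":0,"y":0,"z":0.035,"ax":0,"ay":0,"az":0}
    - {"fingers":-1,"x":0,"y":0.001,"z":0.035,"ax":0,"ay":0,"az":0}
    - {"fingers":-1,"x":-0.013,"y":0,"z":0,"ax":0,"ay":0,"az":0}
    - {"fingers":-1,"x":-0.01,"y":0,"z":0,"ax":0,"ay":0,"az":0}
    - {"fingers":-1,"x":-0.003,"y":0,"z":0,"ax":0,"ay":0,"az":0}
    - {"fingers":-1,"x":-0.003,"y":0,"z":0,"ax":0,"ay":0,"az":0}
    - {"fingers":-1,"x":-0.003,"y":0,"z":0,"ax":0,"ay":0,"az":0}
    - {"fingers":-1,"x":-0.005,"y":0,"z":0,"ax":0,"ay":0,"az":0}
    - {"fingers":-1,"x":-0.006,"y":0,"z":0,"ax":0,"ay":0,"az":0}

```text
clock: 16.67
tcp_pos: [0.5147, -0.1454, 0.1548]
orientation: [1.747, 2.609, 0.001]
contact_force: [1.3, 1.3, 0.8]
grip_width: 0.0003
gripper_force: 0.7
```

Request:
arm_command:
  rows:
    - {"fingers":-1,"x":-0.008,"y":0,"z":0,"ax":0,"ay":0,"az":0}
    - {"fingers":-1,"x":-0.008,"y":0,"z":0,"ax":0,"ay":0,"az":0}
    - {"fingers":-1,"x":-0.008,"y":0,"z":0,"ax":0,"ay":0,"az":0}
    - {"fingers":-1,"x":-0.008,"y":0,"z":0,"ax":0,"ay":0,"az":0}
    - {"fingers":-1,"x":-0.008,"y":0,"z":0,"ax":0,"ay":0,"az":0}
    - {"fingers":-1,"x":-0.008,"y":0,"z":0,"ax":0,"ay":0,"az":0}
    - {"fingers":-1,"x":-0.008,"y":0,"z":0,"ax":0,"ay":0,"az":0}
    - {"fingers":-1,"x":-0.006,"y":0,"z":0,"ax":0,"ay":0,"az":0}
    - {"fingers":-1,"x":-0.003,"y":0,"z":0,"ax":0,"ay":0,"az":0}

```text
clock: 17.42
tcp_pos: [0.5388, -0.2071, 0.1534]
orientation: [1.751, 2.608, -0.001]
contact_force: [-0.7, 1.4, 1.2]
grip_width: -0.0001
gripper_force: 0.6
```

Run:
```python
from h import *
front('t9')
print(dl(*fr(.118,-.002),.153))
```

```text
front 514 [0.1026 0.1183 0.1688 0.1704 0.1721]
[29 30 33 12  1  4  4  4  2  0  0  0  0  0  0  0  0  6 14 27 13  1  5 13
 17  0  0  0  0  0  0  0  0  0  0  0  0  0  0  0  0  0  0]
tcp [ 0.53881138 -0.20731289  0.15339992] 0.1822 -0.0024 [-0.  -1.2 -0.8]
[-0.0642  0.0004  0.0004]
```

Request:
arm_command:
  rows:
    - {"fingers":-1,"x":-0.004,"y":0,"z":0,"ax":0,"ay":0,"az":0}
    - {"fingers":-1,"x":-0.006,"y":0,"z":0,"ax":0,"ay":0,"az":0}
    - {"fingers":-1,"x":-0.007,"y":0,"z":0,"ax":0,"ay":0,"az":0}
    - {"fingers":-1,"x":-0.007,"y":0,"z":0,"ax":0,"ay":0,"az":0}
    - {"fingers":-1,"x":-0.007,"y":0,"z":0,"ax":0,"ay":0,"az":0}
    - {"fingers":-1,"x":-0.007,"y":0,"z":0,"ax":0,"ay":0,"az":0}
    - {"fingers":-1,"x":-0.007,"y":0,"z":0,"ax":0,"ay":0,"az":0}
    - {"fingers":-1,"x":-0.005,"y":0,"z":0,"ax":0,"ay":0,"az":0}

```text
clock: 18.13
tcp_pos: [0.557, -0.2508, 0.1533]
orientation: [-1.746, -2.607, -0.001]
contact_force: [-5.2, 6.4, 5.5]
grip_width: 0.0001
gripper_force: 4.3
```

Request:
arm_command:
  rows:
    - {"fingers":-1,"x":-0.004,"y":0,"z":0,"ax":0,"ay":0,"az":0}
    - {"fingers":-1,"x":-0.004,"y":0,"z":0,"ax":0,"ay":0,"az":0}
    - {"fingers":-1,"x":-0.004,"y":0,"z":0,"ax":0,"ay":0,"az":0}
    - {"fingers":-1,"x":0,"y":0,"z":0,"ax":0,"ay":0,"az":0}

```text
clock: 18.47
tcp_pos: [0.5617, -0.2621, 0.1534]
orientation: [-1.747, -2.607, -0.001]
contact_force: [-2.8, 6.4, 4.0]
grip_width: 0.0003
gripper_force: 3.1
```

Run:
```python
from h import *
o=r.get_obs();print(dl(*fr(.118,-.002),.153),o['contact_force'])
```

```text
[-0.0048 -0.      0.0003] [-2.75623409  6.36036478  4.01280708]
```

Request:
arm_command:
  rows:
    - {"fingers":-1,"x":-0.004,"y":0,"z":0,"ax":0,"ay":0,"az":0}
    - {"fingers":-1,"x":-0.004,"y":0,"z":0,"ax":0,"ay":0,"az":0}
    - {"fingers":-1,"x":0,"y":0,"z":0,"ax":0,"ay":0,"az":0}

```text
clock: 18.72
tcp_pos: [0.5637, -0.2668, 0.1533]
orientation: [-1.742, -2.605, -0.002]
contact_force: [-8.8, 10.0, 7.7]
grip_width: -0.0003
gripper_force: 6.7
```

Request:
arm_command:
  rows:
    - {"fingers":-1,"x":-0.003,"y":0,"z":0,"ax":0,"ay":0,"az":0}
    - {"fingers":-1,"x":0,"y":0,"z":0,"ax":0,"ay":0,"az":0}

```text
clock: 18.88
tcp_pos: [0.5652, -0.2705, 0.1533]
orientation: [-1.744, -2.607, -0.001]
contact_force: [-5.7, 7.4, 5.7]
grip_width: 0.0001
gripper_force: 4.7
```

Request:
arm_command:
  rows:
    - {"fingers":-1,"x":0.02,"y":0,"z":0,"ax":0,"ay":0,"az":0}
    - {"fingers":-1,"x":0.03,"y":0,"z":0,"ax":0,"ay":0,"az":0}
    - {"fingers":-1,"x":0.03,"y":0,"z":0,"ax":0,"ay":0,"az":0}
    - {"fingers":-1,"x":0.02,"y":0,"z":0,"ax":0,"ay":0,"az":0}
    - {"fingers":-1,"x":0,"y":0,"z":0,"ax":0,"ay":0,"az":0}
    - {"fingers":-1,"x":0,"y":0,"z":0,"ax":0,"ay":0,"az":0}
    - {"fingers":-1,"x":0,"y":0,"z":0,"ax":0,"ay":0,"az":0}
    - {"fingers":-1,"x":0,"y":0,"z":0,"ax":0,"ay":0,"az":0}

```text
clock: 19.55
tcp_pos: [0.5289, -0.1824, 0.1536]
orientation: [1.751, 2.607, -0.0]
contact_force: [0.5, -0.1, 0.3]
grip_width: -0.0
gripper_force: 0.0
```

Run:
```python
from h import *
front('t10')
```

```text
front 278 [0.1116 0.1128 0.1142 0.1155 0.1174]
[24 27 38  8  0  2 15 33 71 31  0  0  0  0  0  0  0  0  0  0  0  0  0  0
  0  0  2  2 13 17  3  0  0  0  0  0  0  0  0  0  0  0  0]
tcp [ 0.52879887 -0.18228891  0.15354917] 0.2091 -0.0022 [-0.8 -0.1 -0.3]
```

The front is back at its latched position. I move clear, let a second pass, and check everything once.

Request:
arm_command:
  rows:
    - {"fingers":-1,"x":0,"y":0,"z":-0.035,"ax":0,"ay":0,"az":0}
    - {"fingers":-1,"x":0,"y":0,"z":-0.035,"ax":0,"ay":0,"az":0}
    - {"fingers":-1,"x":0,"y":0,"z":-0.03,"ax":0,"ay":0,"az":0}
    - {"fingers":-1,"x":0,"y":0,"z":0,"ax":0,"ay":0,"az":0}
    - {"fingers":-1,"x":0,"y":0,"z":0,"ax":0,"ay":0,"az":0}
    - {"fingers":-1,"x":0,"y":0,"z":0,"ax":0,"ay":0,"az":0}
    - {"fingers":-1,"x":0,"y":0,"z":0,"ax":0,"ay":0,"az":0}
    - {"fingers":-1,"x":0,"y":0,"z":0,"ax":0,"ay":0,"az":0}
    - {"fingers":-1,"x":0,"y":0,"z":0,"ax":0,"ay":0,"az":0}
    - {"fingers":-1,"x":0,"y":0,"z":0,"ax":0,"ay":0,"az":0}

```text
clock: 20.43
tcp_pos: [0.5281, -0.1807, 0.2528]
orientation: [-1.749, -2.608, 0.0]
contact_force: [-0.0, 0.0, 0.1]
grip_width: -0.0002
gripper_force: 0.0
```

Run:
```python
from h import *
front('t11')
w=cloud(load('t11')).reshape(-1,3)
for n,c,z0,z1 in(('ink',(.4285,.0304),.125,.15),('carton',(.458,.293),.142,.16),('jar',(.69,-.132),.066,.085),('tape',(.586,.02),.043,.06)):
    p=w[(np.linalg.norm(w[:,:2]-c,axis=1)<.06)&(w[:,2]>z0)&(w[:,2]<z1)];print(n,p.mean(0).round(3))
g=grab('scene','s6');cv2.imwrite('pics/c7.png',g['frame'][:,:,::-1])
```

```text
front 385 [0.1113 0.1131 0.1145 0.1156 0.1173]
[24 28 28 10  0  1 20 28 67 42  1  0  0  0  0  0  0  0  0  0  0  0  0  0
  0  0  0  0  0  0  0  0  0  0  0  0  0  0  0  0  0  0  0]
tcp [ 0.52815092 -0.18063218  0.25296415] 0.2109 -0.0021 [ 0.  -0.7  0.9]
ink [0.429 0.03  0.138]
carton [0.458 0.293 0.151]
jar [ 0.687 -0.133  0.075]
tape [0.586 0.021 0.051]
```

View pics/c7.png

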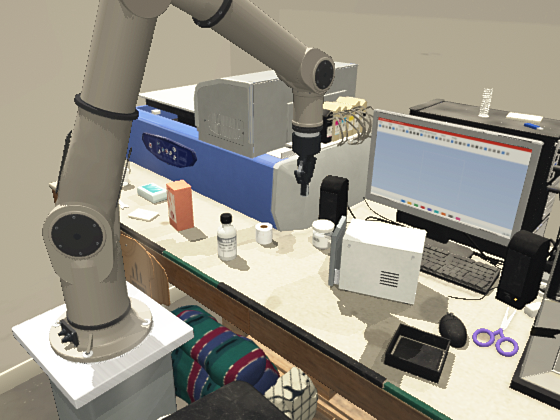

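The drawer is shut at (340,255), the bottle is inside, the other things are where they were, and the arm is clear. I hand in.

```bash
python3 -c "
from h import *
print(r.hand_in())"
```

```text
the job is handed in; nothing more can be done
None
```

The wash bottle was standing upright in the drawer when I pushed it in. The drawer is latched shut and stayed shut for about a second, the other things have not moved, and the job was handed in at about 20 s.

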